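Put the soldering set back into its foam tool tray

TASK

Clear the bench at the end of the shift: put the flux bottle, the solder spool, the screwdriver and the marker pen back into the tool tray, each fully home in the foam cut-out made for it, the bottle and the spool standing and the screwdriver with its handle in the wide part and its shaft in the narrow groove. Keep the flux bottle upright all the time, leave the small beaker and the open sensor cap where they are, and let go of everything.

Things in the scene. Friction and masses are not known exactly. Their poses are not given: they have to be found in the camera images.
- flux_bottle: white plastic dropper bottle with red band and red pointed nozzle, standing on the bench; round body 41 mm across and 76 mm high (grip it there, about 55 mm up), nozzle to 112 mm. Origin: centre of its underside, z up. About 60 g.
- solder_spool: spool of solder wire standing on its flange, 55 mm across and 38 mm high, a loose wire end on its top. Origin at the underside, 7 mm from the spool's own axis: the axis stands at x = -7 mm in this frame; z up. Grip it across the flanges. About 220 g.
- screwdriver: red-handled screwdriver, 188 mm long, lying down. Origin on its axis at its centre of mass, in the handle, 10.5 mm above what it lies on. y runs along the tool to the handle's butt at y = 68 mm; the thin steel shaft (6 mm) runs to -y, its tip at y = -121 mm. Handle 22 mm thick, y = -36 to 68 mm: grip it at the origin. It may roll about its axis. About 70 g.
- marker: white marker pen with black cap, 130 mm long, 14 to 15 mm thick, lying on the bench. Origin on its axis at the middle of its length, 7.6 mm above what it lies on; y along the pen; it may roll about this axis. Grip it at the origin. Very light (about 25 g).
- bottle_insert: fixed dark foam block 83 x 125 mm in the tray, with the smaller of the two round cut-outs: a pale-floored hole 51 mm across and 22 mm deep, for the flux bottle. Origin: centre of the hole's floor, z up; the foam's top is at z = 22 mm. The bottle is home when its origin is at this origin (5 mm play all round).
- spool_insert: fixed dark foam block 83 x 125 mm in the tray, with the larger round cut-out: a pale-floored hole 65 mm across and 14 mm deep, for the solder spool. Origin: centre of the hole's floor, z up; the foam's top is at z = 14 mm. The spool is home when its axis stands in the middle (5 mm play all round) and its underside is on the floor.
- screwdriver_insert: fixed dark foam block 83 x 252 mm (y -152 to 100), cut out in the screwdriver's outline: handle pocket y -43 to 75 mm, 32 wide, 12 deep, then a shaft groove 14 wide, 5.5 deep, to y = -130. Origin: place of the screwdriver's origin when home, y the same way, 10.5 mm above the pocket's floor; foam top at z = 1.5 mm. At y -24 to 24 the pocket is 73 wide as finger room.
- marker_insert: fixed dark foam block 83 x 252 mm (y -152 to 100) with a straight trough along y for the pen: y -73 to 73 mm, 25 wide, 8 deep. Origin: place of the pen's origin when home, 7.6 mm above the trough's floor; either way round; foam top at z = 0.4 mm. At y -24 to 24 it is 73 wide as finger room. All foam tops are 35 mm above the bench; the tray's rim is 10 mm lower.
- glass_beaker: small translucent plastic beaker, 81 x 89 mm, 102 mm high, standing behind the work: a bystander. Origin: centre of its underside, z up.
- cap_board: round green sensor cap, open side up with a circuit board in it, 87 x 94 mm, 32 mm high, behind the work: a bystander. Origin: centre of its underside, z up.

How it is judged (in metres and radians):
At the end, for the whole second after the job is handed in: All four rest on the floor of their own cut-outs (height within 5 mm, pen 4 mm), released: bottle within 10 mm and spool within 16 mm of the middle, upright; screwdriver (handle in the wide pocket) and pen within 14 mm and 0.15 rad of their places. Beaker and cap not moved over 30 mm (horizontal distance between flux_bottle and bottle_insert below 0.01 m and z of flux_bottle in the frame of bottle_insert below 0.005 m and angle between each of flux_bottle, solder_spool's own z axis and vertical below 0.12 rad and horizontal distance between solder_spool and spool_insert below 0.016 m and z of solder_spool in the frame of spool_insert below 0.005 m and horizontal distance between screwdriver and screwdriver_insert below 0.014 m and z of screwdriver in the frame of screwdriver_insert below 0.005 m and angle between the y axis of screwdriver and the y axis of screwdriver_insert, either way round below 0.15 rad and horizontal distance between marker and marker_insert below 0.014 m and z of marker in the frame of marker_insert below 0.004 m and angle between the y axis of marker and the y axis of marker_insert, either way round below 0.15 rad and linear speed of each of flux_bottle, solder_spool, screwdriver, marker below 0.03 m/s); the robot touches nothing.
It fails at once if the flux bottle is tipped more than about 40 degrees (angle between flux_bottle's own z axis and vertical above 0.7 rad).
It fails at once if the small beaker is shoved more than 30 mm or tipped (distance of glass_beaker from where it was at the start of the episode above 0.03 m or angle between glass_beaker's own z axis and vertical above 0.4 rad).
It fails at once if the open sensor cap is shoved more than 30 mm (distance of cap_board from where it was at the start of the episode above 0.03 m).
It also fails if it takes over 115 s, if anything falls off the work surface, if the arm or the gripper's body presses on something with over 40 N, if the wrist force passes 120 N, or if a joint passes its speed limit or range.

ROBOT

A 6-joint arm with a two-finger parallel gripper is mounted at the origin on a cart in front of the work surface, level with it; the furniture and walls round the work are solid. World frame = base frame: x ahead of the robot, y to its left, z up, the work surface at z = 0. Lengths are in mm, angles in rad, forces in N, time in s.
With the tool pointing down it reaches from about 275 to 750 mm from the base axis. Payload 10.2 kg.
Tool frame: the origin (TCP) lies at the very end of the fingers, on their centre line; the grasp point (between the pads) lies 19 mm behind it; z points along the fingers, y is the line along which they close (so a half turn about z gives the same grasp; the last joint's range is limited). The gripper opens to 85 mm and grips with 20 to 120 N. Pads are 22 mm wide; open, the fingers measure 114 mm over their backs; the gripper's body (76 mm by 85 mm) begins 54 mm behind the grasp point. The pads swing forward as they close: fully open they stand 13 mm farther back than shut.
Start: joints at [-0.223, 0.313, 1.498, -0, 1.331, -0.223], TCP at [525.006, -0.013, 231.294] pointing down, gripper open.
Joint ranges: [-2.94, 2.94], [-0.97, 2.17], [0.19, 2.56], [-1.23, 4.37], [0.02, 3.11], [-2.88, 2.88]. Speed limits (rad/s): [2.39, 2.39, 3.01, 3.14, 3.14, 3.14].

INTERFACE

Orientations are given as a unit quaternion [w, x, y, z].
In Python, from rig import * gives the robot as it stands. The module is installed in compiled form; this text tells all that it offers.
- The arm moves only by the shell command python3 -m crank 'ROWS' [FORCE]. ROWS is JSON, a list that holds one entry, the list of rows, each a list of 7 numbers: the shift along the tool's x, y, z in units of 25 mm (1.0 is 25 mm), then the turn, a rotation vector about the tool's x, y, z in units of 8 degrees (1.0 is 8 degrees), then the finger opening in mm, from 0 to 85.4. A call has exactly 8 rows; each row shifts and turns the commanded pose from where the row before left it, along the tool's axes as they then stand; what a row does not reach is not made up. A row lasts 1/10 s, in which the tool goes at most 50 mm and 8.59 degrees, less where a joint would pass 70% of its speed; a pose out of reach is approached as far as the arm can. A call is refused whole if a number of a shift passes 1 or a number of a turn 1, either way. A call with a gripper value outside its range is refused whole. The fingers move at their own pace and stop on an object; FORCE is the grip in N (left out, the last holds). Time passes only in rows, so rows that do not move let the fingers close, or fill a call up. It gives the time, the measured TCP pose, the force, the opening and the grip force at its end, in the units of the state.
- sense(): the state, without advancing time (a new reading comes with each control period).
- capture(name): name is "scene" or "side" or "wrist"; returns the picture (400x640x3 uint8, blue, green, red); there is no depth.
- camera_model(name): a dict with "fx", "fy", "cx", "cy" (pixels), "world_from_camera" (4x4, takes a point from camera to world coordinates); the wrist camera has in their place "T_tool_cam" (4x4, takes a point from camera to tool coordinates, whose origin is the TCP and whose axes are the flange's). Camera axes: x right, y up, looking along -z (the intrinsics and any distortion apply to the point x, -y, -z); pixel columns grow to the right and rows downward; lengths in mm; the calibration is good to about 2 mm. A picture is of the moment at which its call begins: read the wrist's pose just before it. camera_model takes no time and is no camera call.
- finish_job(): hands the job in; it is judged then, once.
The state is a dict: "time_s": time; "joints": joint angles; "dq": joint speeds; "tau": joint torques, N m; "eef_pos": TCP position; "ee_rot": TCP orientation; "force": force on the tool from outside, world axes, zero at the start; "wrist_torque": the same for the moment, N m; "grip_width": opening from 0.0 (shut) to 1.0 (fully open); "grip_force": force on a finger pad.
Only numpy, scipy, OpenCV 4.12 (cv2) and the standard library are available. Lean on these libraries where they do the work, as an engineer would, in place of code of your own. Each camera call takes 0.05 s, during which the arm holds its last target. There are 200 camera calls.

## Working session

There is one attempt and no reset: what is moved stays moved. The work goes in short steps, Python scripts to look and compute and a shell command to move; the robot and the scene stay as the last step left them, time stands still between calls to the robot, and variables do not carry over. Pictures are saved under pics/ and viewed, at most 14 in all, crops included, and the job is handed in when it is done.

```bash
mkdir -p pics; cat > h.py <<'E'
from rig import *
import numpy as np, cv2
from scipy.spatial.transform import Rotation as R
def cam(n):
    m=camera_model(n)
    if n=="wrist":
        s=sense(); T=np.eye(4); q=s["ee_rot"]; T[:3,:3]=R.from_quat([q[1],q[2],q[3],q[0]]).as_matrix(); T[:3,3]=s["eef_pos"]
        return m, T@np.array(m["T_tool_cam"])
    return m, np.array(m["world_from_camera"])
def dist(m):
    for k in m:
        if 'dist' in k: return np.array(m[k],float)
    return np.zeros(5)
def ray(m,W,u,v,z):
    K=np.array([[m["fx"],0,m["cx"]],[0,m["fy"],m["cy"]],[0,0,1.]])
    x,y=cv2.undistortPoints(np.array([[[u,v]]],float),K,dist(m))[0,0]
    d=W[:3,:3]@np.array([x,-y,-1]); o=W[:3,3]
    return o+d*(z-o[2])/d[2]
E
python3 - <<'E'
from h import *
for n in ("scene","side","wrist"):
    m,W=cam(n); print(n,m.keys(),m["fx"],W.round(3).tolist()); cv2.imwrite(f"pics/{n}0.png",capture(n))
print(camera_model("wrist")); print(sense())
E
```

```text
scene dict_keys(['fx', 'fy', 'cx', 'cy', 'world_from_camera']) 385.1672411127591 [[-0.81, 0.432, -0.397, 221.259], [-0.587, -0.604, 0.539, 627.566], [-0.007, 0.67, 0.743, 745.992], [0.0, 0.0, 0.0, 1.0]]
side dict_keys(['fx', 'fy', 'cx', 'cy', 'world_from_camera']) 506.907534889849 [[0.935, 0.159, -0.318, 234.386], [-0.356, 0.439, -0.825, -869.87], [0.008, 0.884, 0.467, 636.6], [0.0, 0.0, 0.0, 1.0]]
wrist dict_keys(['fx', 'fy', 'cx', 'cy', 'T_tool_cam']) 317.0950088070216 [[1.0, 0.0, 0.001, 524.294], [-0.001, 0.951, 0.309, 78.893], [-0.0, -0.309, 0.951, 372.948], [0.0, 0.0, 0.0, 1.0]]
{'fx': 317.0950088070216, 'fy': 317.0950088070216, 'cx': 317.0211370305561, 'cy': 201.51961806172687, 'T_tool_cam': array([[-4.84198784e-04,  9.50947818e-01,  3.09350955e-01,
         7.89011173e+01],
       [ 9.99999566e-01,  7.06507389e-04, -6.06602576e-04,
        -6.38493306e-01],
       [-7.95406131e-04,  3.09350527e-01, -9.50947748e-01,
        -1.42148014e+02],
       [ 0.00000000e+00,  0.00000000e+00,  0.00000000e+00,
         1.00000000e+00]])}
{'time_s': 0.15, 'joints': array([-2.23378286e-01,  3.13324222e-01,  1.49822669e+00, -5.22898851e-06,
        1.33096759e+00, -2.23432764e-01]), 'dq': array([-0.00020278, -0.00282184, -0.00310247,  0.00042734,  0.00068346,
       -0.00013605]), 'tau': array([ 1.79854873e-03, -4.12368500e+01, -2.59796566e+01, -1.57318855e-04,
        3.17765021e-03, -3.62555340e-05]), 'eef_pos': array([5.24826796e+02, 3.72509810e-02, 2.30878633e+02]), 'ee_rot': array([-3.90368176e-04,  7.07087004e-01,  7.07126406e-01, -2.48827052e-04]), 'force': array([0.78536335, 0.35338674, 0.37302804]), 'wrist_torque': array([-0.00977814, -0.04054122,  0.00909957]), 'grip_force': 0.0, 'grip_width': 0.999958625369193}
```

View pics/scene0.png

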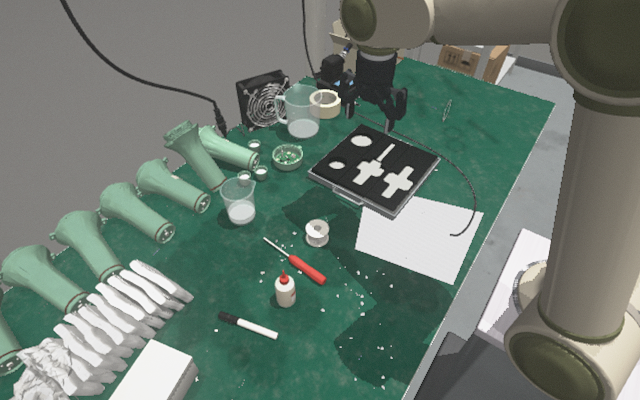

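View pics/side0.png

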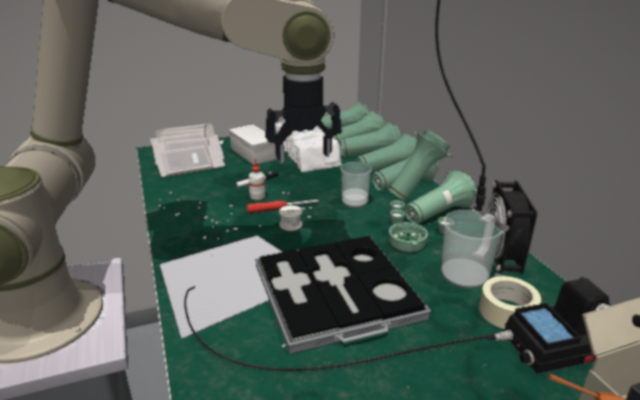

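View pics/wrist0.png

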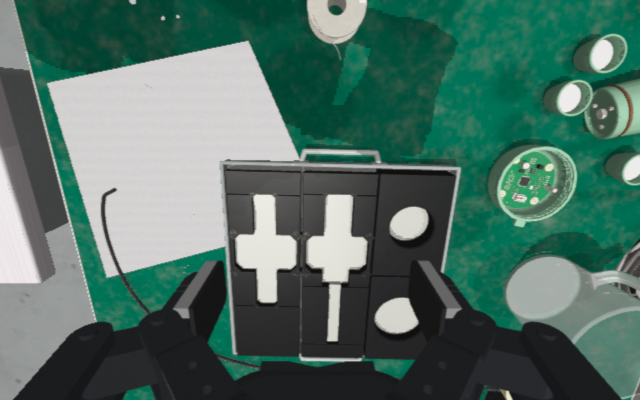

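The wrist view shows the tray at cols 225–460, rows 160–360: marker trough at (266,250), screwdriver pocket at (336,250), bottle hole at (408,223), spool hole at (397,316). The scene view shows the bottle at (285,290), the spool at (317,233), the screwdriver from (264,238) to (325,281), and the pen from (220,317) to (277,336). I'll do rough localisation first, then take better wrist views.

```bash
python3 - <<'E'
from h import *
m,W=cam("scene")
for n,u,v,z in [("bottle base",286,302,0),("spool top",317,226,38),("tip",265,239,3),("butt",325,281,10),("pen a",220,317,7),("pen b",277,336,7),("beaker",240,215,5),("cap",288,162,0)]: print(n,ray(m,W,u,v,z).round())
m,W=cam("side")
for n,u,v,z in [("bottle base",258,198,0),("spool top",290,213,38),("tip",318,201,3),("butt",248,208,10),("pen a",237,184,7),("beaker",355,203,5)]: print(n,ray(m,W,u,v,z).round())
E
python3 -m crank '[[[-1,0,-0.5,0,0,0,85],[-1,0,-0.5,0,0,0,85],[-1,0,-0.5,0,0,0,85],[0,0,0,0,0,0,85],[0,0,0,0,0,0,85],[0,0,0,0,0,0,85],[0,0,0,0,0,0,85],[0,0,0,0,0,0,85]]]' 
python3 - <<'E'
from h import *
m,W=cam("wrist"); np.save("W1.npy",W); cv2.imwrite("pics/w1.png",capture("wrist"))
E
```

```text
bottle base [496. 341.   0.]
spool top [544. 159.  38.]
tip [639. 241.   3.]
butt [454. 256.  10.]
pen a [583. 449.   7.]
pen b [462. 412.   7.]
beaker [738. 221.   5.]
cap [767. -11.   0.]
bottle base [502. 326.   0.]
spool top [539. 153.  38.]
tip [646. 250.   3.]
butt [460. 263.  10.]
pen a [464. 416.   7.]
beaker [733. 202.   5.]
time_s: 0.95
eef_pos: [524.9, -74.4, 268.5]
ee_rot: [-0.0, 0.707, 0.707, -0.0]
force: [-0.2, 0.7, 0.2]
grip_width: 0.994
grip_force: 0.0
```

View pics/w1.png

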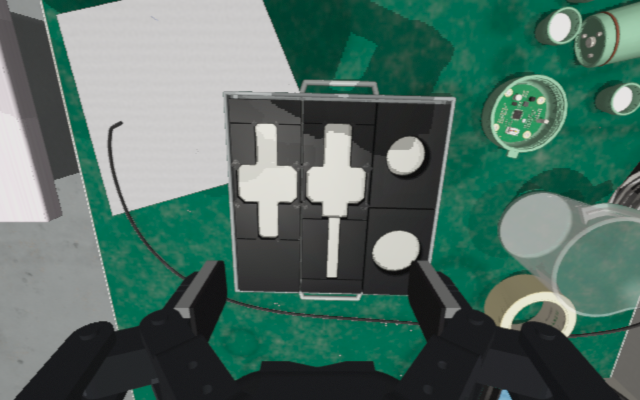

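The tray is fully visible here, with blobs at (266,180), (336,190), (405,155) and (396,250). I'll fit the tray cut-outs from this and move on to view the objects.

```bash
cat > tray.py <<'E'
from h import *
from scipy.optimize import minimize
im=cv2.imread("pics/w1.png"); W=np.load("W1.npy"); m=camera_model("wrist")
g=im.min(2); mask=(g>110).astype(np.uint8)
n,lab,st,cen=cv2.connectedComponentsWithStats(mask)
def proj(P):
    p=(np.c_[P,np.ones(len(P))]@np.linalg.inv(W).T)[:,:3]
    return np.c_[m["fx"]*p[:,0]/-p[:,2]+m["cx"],m["fy"]*-p[:,1]/-p[:,2]+m["cy"]]
t=np.linspace(0,2*np.pi,60)
circ=lambda r:np.c_[r*np.cos(t),r*np.sin(t)]
def cross(w,y0,y1): w/=2; return np.array([[-w,y0],[w,y0],[w,-24],[36.5,-24],[36.5,24],[w,24],[w,y1],[-w,y1],[-w,24],[-36.5,24],[-36.5,-24],[-w,-24]],float)
gr=np.array([[-7,-130],[7,-130],[7,-43],[-7,-43]],float)
models={"marker":([(cross(25,-73,73),27)],(266,180)),"driver":([(cross(32,-43,75),23),(gr,29.5)],(336,190)),"bottle":([(circ(25.5),13)],(405,155)),"spool":([(circ(32.5),21)],(396,250))}
S=4
for k,(parts,px) in models.items():
    l=lab[px[1],px[0]]; T=cv2.resize((lab==l).astype(np.float32),None,fx=S,fy=S,interpolation=cv2.INTER_LINEAR)>.5
    def render(q):
        c,s=np.cos(q[2]),np.sin(q[2]); out=np.zeros(T.shape,bool)
        for P,z in parts:
            Q=P@np.array([[c,s],[-s,c]])+q[:2]; a=None
            for zz in (z,35):
                b=np.zeros(T.shape,np.uint8); cv2.fillPoly(b,[np.int32(np.round((proj(np.c_[Q,np.full(len(Q),zz)])+.5)*S))],1); a=b if a is None else a&b
            out|=a>0
        return out
    f=lambda q:1-(render(q)&T).sum()/(render(q)|T).sum()
    x0=np.r_[ray(m,W,*px,25)[:2],0]
    r=minimize(f,x0,method="Nelder-Mead",options=dict(initial_simplex=[x0,x0+[10,0,0],x0+[0,10,0],x0+[0,0,.08]]))
    print(k,r.x.round(3),"IoU",round(1-r.fun,3),st[l])
E
python3 tray.py
python3 -m crank '[[[1,0,0,0,0,0,85],[1,0,0,0,0,0,85],[1,0,0,0,0,0,85],[1,0,0,0,0,0,85],[1,0,0,0,0,0,85],[1,0,0,0,0,0,85],[1,0,0,0,0,0,85],[1,0,0,0,0,0,85]]]' >/dev/null
python3 -m crank '[[[1,0,0,0,0,0,85],[1,0,0,0,0,0,85],[1,0,0,0,0,0,85],[0,0,0,0,0,0,85],[0,0,0,0,0,0,85],[0,0,0,0,0,0,85],[0,0,0,0,0,0,85],[0,0,0,0,0,0,85]]]' 
python3 - <<'E'
from h import *
m,W=cam("wrist"); np.save("W2.npy",W); cv2.imwrite("pics/w2.png",capture("wrist"))
E
```

```text
marker [ 4.62453e+02 -9.54720e+01 -2.90000e-02] IoU 0.962 [ 238  123   59  114 3627]
driver [ 5.47107e+02 -9.77040e+01 -2.70000e-02] IoU 0.954 [ 306  124   60  153 4135]
bottle [ 6.32726e+02 -6.24880e+01 -5.00000e-03] IoU 0.969 [ 387  137   38   38 1110]
spool [ 6.29388e+02 -1.88671e+02 -3.90000e-02] IoU 0.976 [ 372  231   47   39 1440]
time_s: 2.6
eef_pos: [525.1, 199.4, 268.9]
ee_rot: [0.0, 0.707, 0.707, 0.0]
force: [0.5, -0.3, 0.5]
grip_width: 0.996
grip_force: 0.0
```

View pics/w2.png

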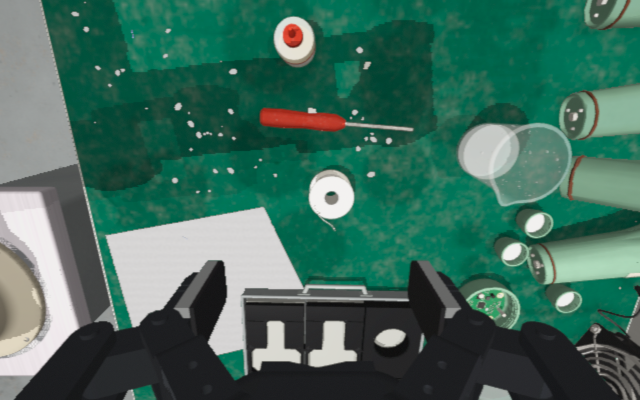

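Bottle at (294,40), screwdriver from (261,117) to (413,129), spool at (332,194). The pen is out of view beyond the top edge. I'll enlarge a crop.

```bash
python3 - <<'E'
import cv2
im=cv2.imread("pics/w2.png")[5:235,240:440]
cv2.imwrite("pics/w2c.png",cv2.resize(im[:150],None,fx=4,fy=4,interpolation=cv2.INTER_CUBIC))
E
python3 -m crank '[[[1,0,0,0,0,0,85],[1,0,0,0,0,0,85],[1,0,0,0,0,0,85],[1,0,0,0,0,0,85],[1,0,0,0,0,0,85],[0,0,0,0,0,0,85],[0,0,0,0,0,0,85],[0,0,0,0,0,0,85]]]' 
python3 - <<'E'
from h import *
m,W=cam("wrist"); np.save("W3.npy",W); im=capture("wrist"); cv2.imwrite("pics/w3.png",im)
cv2.imwrite("pics/w3c.png",cv2.resize(im[0:300,180:580],None,fx=2,fy=2,interpolation=cv2.INTER_CUBIC))
E
```

```text
time_s: 3.45
eef_pos: [525.2, 324.1, 268.9]
ee_rot: [0.0, 0.707, 0.707, -0.0]
force: [0.1, 0.6, -0.2]
grip_width: 0.992
grip_force: 0.0
```

View pics/w3c.png

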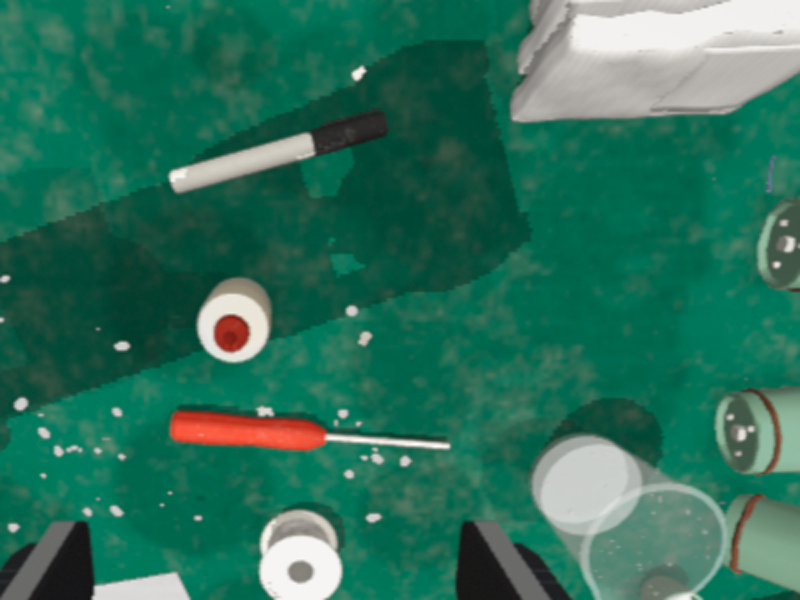

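In this 2x crop (offset 180,0) the points are:
- **Pen:** butt (171,183), cap tip (385,123)
- **Bottle:** shoulder circle (234,326), nozzle tip (230,337)
- **Screwdriver:** butt (171,426), tip (449,446)
- **Spool:** top (301,571)

```bash
python3 - <<'E'
from h import *
m=camera_model("wrist"); W=np.load("W3.npy"); W2=np.load("W2.npy")
r=lambda u,v,z:ray(m,W,180+u/2,v/2,z)[:2]
a,b=r(171,183,7.6),r(385,123,7.6); d=b-a; print("pen",(a+b)/2,np.linalg.norm(d),np.degrees(np.arctan2(*d[::-1])))
print("bottle",r(234,326,76),r(230,337,112))
a,b=r(171,426,10.5),r(449,446,10.5); d=a-b; L=np.linalg.norm(d);print("driver",a-d/L*68,L,np.degrees(np.arctan2(*d[::-1])),"handle end",r(325,435,10.5)-a)
print("spool",r(301,571,38),ray(m,W2,332,194,38)[:2])
print("bottle w2 nozzle",ray(m,W2,292,33,112)[:2],"tip",ray(m,W2,413,129,10.5)[:2])
print(sense()["joints"].round(2), sense()["eef_pos"])
E
```

```text
pen [526.46755063 427.33218593] 131.09273605001573 14.574543786361602
bottle [503.40353119 337.26419958] [503.65495272 338.99549497]
driver [523.28935887 251.17376825] 188.6420873881582 175.50834298557746 handle end [103.64072233  -6.6414868 ]
spool [542.83380063 161.96437388] [543.12772273 166.58710764]
bottle w2 nozzle [503.74836335 330.84453649] tip [643.56100706 242.06717522]
[ 0.36  0.5   1.13 -0.    1.51  0.36] [525.24289833 324.01383367 268.94984299]
```

```bash
python3 -m crank '[[[-0.9,0.1,0.6,0,0,0,85],[-0.9,0.1,0.6,0,0,0,85],[-0.9,0.1,0.6,0,0,0,85],[-0.9,0.1,0.6,0,0,0,85],[-0.9,0.1,0.6,0,0,0,85],[-0.9,0.1,0.6,0,0,0,85],[-0.9,0.1,0.6,0,0,0,85],[0,0,0,0,0,0,85]]]' 
python3 -m crank '[[[0,0,0,0,0,0,85],[0,0,0,0,0,0,85],[0,0,0,0,0,0,85],[0,0,0,0,0,0,85],[0,0,0,0,0,0,85],[0,0,0,0,0,0,85],[0,0,0,0,0,0,85],[0,0,0,0,0,0,85]]]' 
python3 - <<'E'
from h import *
m,W=cam("wrist"); np.save("W4.npy",W); im=capture("wrist"); cv2.imwrite("pics/w4.png",im)
E
```

```text
time_s: 4.3
eef_pos: [542.0, 164.6, 162.2]
ee_rot: [-0.001, 0.708, 0.706, -0.001]
force: [-0.9, 1.0, 0.5]
grip_width: 0.994
grip_force: 0.0
time_s: 5.1
eef_pos: [542.5, 167.5, 163.8]
ee_rot: [-0.0, 0.707, 0.707, -0.0]
force: [0.6, 0.1, 0.7]
grip_width: 0.993
grip_force: 0.0
```

View pics/w4.png

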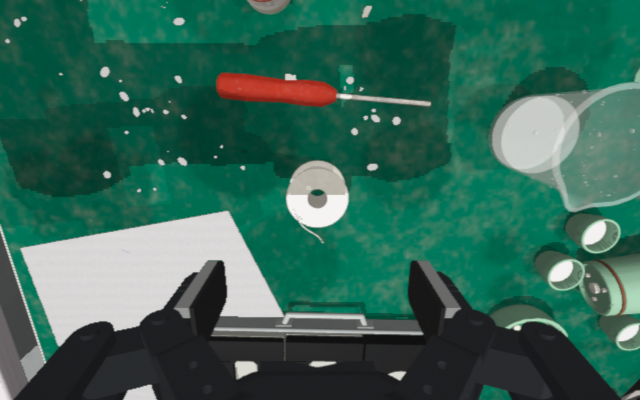

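The spool's top flange is centred at (317,197) and the screwdriver spans (218,86) to (430,104).

```bash
python3 - <<'E'
from h import *
m=camera_model("wrist"); W=np.load("W4.npy")
print(ray(m,W,317.3,197.5,38), sense()["eef_pos"])
a,b=ray(m,W,218,86,10.5)[:2],ray(m,W,430,104,10.5)[:2]; d=a-b; L=np.linalg.norm(d);print("driver",a-d/L*68,L,np.degrees(np.arctan2(*d[::-1])))
E
```

```text
[542.26577798 162.99294526  38.        ] [542.510937   167.50738953 163.79260197]
driver [523.14353068 251.26763756] 187.97090961748262 175.37576466090303
```

```bash
python3 -m crank '[[[-0.16,0,0.86,0,0,0,85],[0,0,0.86,0,0,0,85],[0,0,0.86,0,0,0,85],[0,0,0.86,0,0,0,85],[0,0,0.86,0,0,0,85],[0,0,0.86,0,0,0,85],[0,0,0.86,0,0,0,85],[0,0,0,0,0,0,85]]]' | head -2
python3 -m crank '[[[0,0,0,0,0,0,85],[0,0,0,0,0,0,50],[0,0,0,0,0,0,50],[0,0,0,0,0,0,50],[0,0,0,0,0,0,50],[0,0,0,0,0,0,50],[0,0,0,0,0,0,50],[0,0,0,0,0,0,50]]]' 40
```

```text
time_s: 5.95
eef_pos: [541.0, 163.3, 10.9]
time_s: 6.75
eef_pos: [543.1, 163.5, 14.6]
ee_rot: [0.001, 0.707, 0.707, 0.001]
force: [-0.4, -0.0, 4.7]
grip_width: 0.626
grip_force: 41.7
```

```bash
python3 -m crank '[[[0,0,-0.9,0,0,0,50],[0,0,-0.9,0,0,0,50],[0,0,-0.9,0,0,0,50],[0,0,-0.9,0,0,0,50],[-0.4,0.1,-0.4,0,0,0,50],[-0.8,0.2,0,0,0,0,50],[-0.8,0.2,0,0,0,0,50],[-0.8,0.2,0,0,0,0,50]]]' | tail -2
python3 -m crank '[[[-0.9,0.2,0,0,0,0,50],[-0.9,0.2,0,0,0,0,50],[-0.9,0.2,0,0,0,0,50],[-0.9,0.2,0,0,0,0,50],[-0.9,0.2,0,0,0,0,50],[-0.9,0.2,0,0,0,0,50],[-0.9,0.2,0,0,0,0,50],[-0.9,0.2,0,0,0,0,50]]]' |tail -2
python3 -m crank '[[[-0.9,0.2,0,0,0,0,50],[-0.9,0.2,0,0,0,0,50],[-0.9,0.2,0,0,0,0,50],[-0.8,0.2,0,0,0,0,50],[-0.4,0.1,0,0,0,0,50],[0,0,0,0,0,0,50],[0,0,0,0,0,0,50],[0,0,0,0,0,0,50]]]'
python3 - <<'E'
from h import *
m,W=cam("wrist"); np.save("W5.npy",W); im=capture("wrist"); cv2.imwrite("pics/w5.png",im); print(sense()["eef_pos"])
E
```

```text
grip_width: 0.632
grip_force: 43.3
grip_width: 0.629
grip_force: 43.3
time_s: 9.15
eef_pos: [622.3, -183.1, 113.2]
ee_rot: [-0.0, 0.707, 0.707, -0.0]
force: [0.5, 0.6, -2.6]
grip_width: 0.632
grip_force: 43.3
[ 622.42039047 -183.06582243  113.36233502]
```

View pics/w5.png

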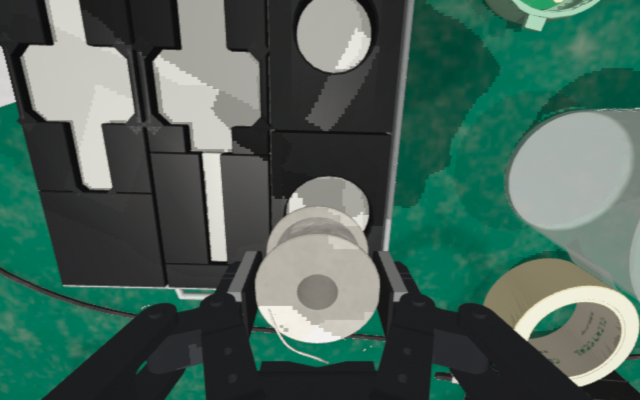

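The spool is held upright between the fingers with its top at (318,288) and its hole visible behind it at (328,205). I'll check the held offset.

```bash
python3 - <<'E'
from h import *
m=camera_model("wrist"); W=np.load("W5.npy")
print(ray(m,W,318,288.5,136.8), sense()["eef_pos"])
for u in (286,369): print(ray(m,W,u,207,35))
E
```

```text
[ 622.19757733 -182.23754184  136.8       ] [ 622.42039047 -183.06582243  113.36233502]
[ 599.01722458 -180.06562821   35.        ]
[ 660.02508804 -180.04741269   35.        ]
```

```bash
python3 -m crank '[[[-0.25,0.28,0,0,0,0,50],[0,0,0.4,0,0,0,50],[0,0,0.6,0,0,0,50],[0,0,0.6,0,0,0,50],[0,0,0.6,0,0,0,50],[0,0,0.4,0,0,0,50],[0,0,0.3,0,0,0,50],[0,0,0.1,0,0,0,50]]]'
python3 -m crank '[[[0,0,0,0,0,0,50],[0,0,0,0,0,0,50],[0,0,0.08,0,0,0,50],[0,0,0,0,0,0,50],[0,0,0,0,0,0,50],[0,0,0,0,0,0,50],[0,0,0,0,0,0,50],[0,0,0,0,0,0,50]]]'
```

```text
time_s: 10.0
eef_pos: [629.2, -190.1, 37.3]
ee_rot: [-0.001, 0.707, 0.707, -0.0]
force: [-0.6, 0.0, -1.7]
grip_width: 0.63
grip_force: 43.3
time_s: 10.8
eef_pos: [629.5, -190.3, 36.3]
ee_rot: [0.0, 0.707, 0.707, -0.0]
force: [0.2, -0.8, -1.9]
grip_width: 0.632
grip_force: 43.3
```

```bash
python3 -m crank '[[[0,0,0.06,0,0,0,50],[0,0,0,0,0,0,50],[0,0,0,0,0,0,50],[0,0,0,0,0,0,85],[0,0,0,0,0,0,85],[0,0,0,0,0,0,85],[0,0,0,0,0,0,85],[0,0,0,0,0,0,85]]]'
python3 -m crank '[[[0,0,-0.5,0,0,0,85],[0,0,-1,0,0,0,85],[0,0,-1,0,0,0,85],[0,0,-1,0,0,0,85],[0,0,-1,0,0,0,85],[0,0,-1,0,0,0,85],[0,0,0,0,0,0,85],[0,0,0,0,0,0,85]]]'
python3 - <<'E'
from h import *
m,W=cam("wrist"); np.save("W6.npy",W); im=capture("wrist"); cv2.imwrite("pics/w6.png",im); print(sense()["eef_pos"])
E
```

```text
time_s: 11.6
eef_pos: [629.5, -190.3, 34.7]
ee_rot: [-0.0, 0.707, 0.707, -0.0]
force: [-0.3, 0.5, -0.5]
grip_width: 0.995
grip_force: 0.0
time_s: 12.4
eef_pos: [629.5, -190.2, 173.0]
ee_rot: [0.0, 0.707, 0.707, 0.0]
force: [-0.0, 0.4, -0.4]
grip_width: 0.995
grip_force: 0.0
[ 629.19070775 -190.1040517   171.91680996]
```

View pics/w6.png

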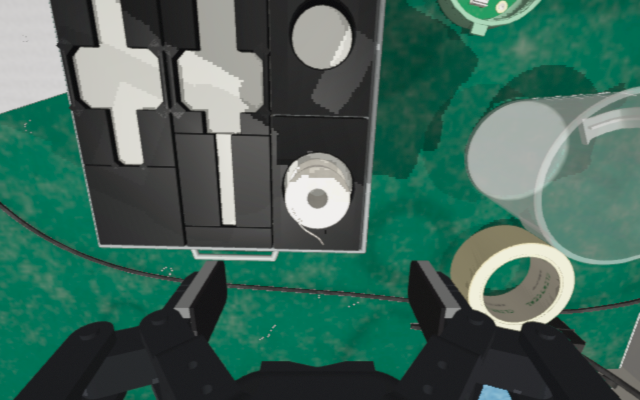

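The spool is home: its top is centred at (317,196), level and inside the hole. Next is the bottle.

```bash
python3 -m crank '[[[0.9,-0.2,0,0,0,0,85],[0.9,-0.2,0,0,0,0,85],[0.9,-0.2,0,0,0,0,85],[0.9,-0.2,0,0,0,0,85],[0.9,-0.2,0,0,0,0,85],[0.9,-0.2,0,0,0,0,85],[0.9,-0.2,0,0,0,0,85],[0.9,-0.2,0,0,0,0,85]]]' |head -2
python3 -m crank '[[[0.9,-0.2,0,0,0,0,85],[0.9,-0.2,0,0,0,0,85],[0.9,-0.2,0,0,0,0,85],[0.9,-0.2,0,0,0,0,85],[0.9,-0.2,0,0,0,0,85],[0.9,-0.2,0,0,0,0,85],[0.9,-0.2,0,0,0,0,85],[0.9,-0.2,0,0,0,0,85]]]' |head -2
python3 -m crank '[[[0.9,-0.3,0,0,0,0,85],[0.9,-0.3,0,0,0,0,85],[0.9,-0.3,0,0,0,0,85],[0.9,-0.3,0,0,0,0,85],[0.9,-0.3,0,0,0,0,85],[0.9,-0.3,0,0,0,0,85],[0.9,-0.1,0,0,0,0,85],[0.4,0,0,0,0,0,85]]]' |head -2
python3 -m crank '[[[0,0,0,0,0,0,85],[0,0,0,0,0,0,85],[0,0,0,0,0,0,85],[0,0,0,0,0,0,85],[0,0,0,0,0,0,85],[0,0,0,0,0,0,85],[0,0,0,0,0,0,85],[0,0,0,0,0,0,85]]]' |head -2
python3 - <<'E'
from h import *
m,W=cam("wrist"); np.save("W7.npy",W); im=capture("wrist"); cv2.imwrite("pics/w7.png",im); print(sense()["eef_pos"])
E
```

```text
time_s: 13.25
eef_pos: [588.7, -9.3, 171.2]
time_s: 14.05
eef_pos: [548.7, 170.6, 171.2]
time_s: 14.85
eef_pos: [501.1, 338.6, 171.3]
time_s: 15.65
eef_pos: [502.0, 337.2, 172.3]
[501.99635174 337.21881785 172.31356089]
```

View pics/w7.png

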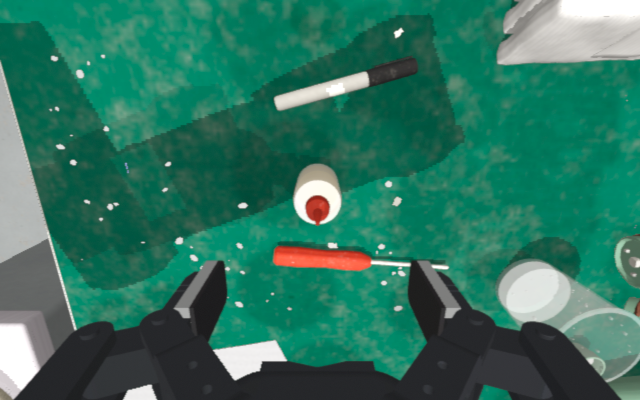

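Bottle shoulder circle at (317,200) with the nozzle tip near (318,223); pen from (275,103) to (417,65).

```bash
python3 - <<'E'
from h import *
m=camera_model("wrist"); W=np.load("W7.npy")
print(ray(m,W,317.5,200.5,76), ray(m,W,318,222,112),ray(m,W,317.5,224.5,76))
a,b=ray(m,W,275,103,7.6)[:2],ray(m,W,417,65,7.6)[:2]; d=b-a; print("pen",(a+b)/2,np.linalg.norm(d),np.degrees(np.arctan2(*d[::-1])))
E
```

```text
[501.92112211 339.38209632  76.        ] [502.18223652 335.47477899 112.        ] [501.92069004 318.96326598  76.        ]
pen [526.8595584  428.22586931] 132.13347633627365 14.166877035688312
```

```bash
python3 -m crank '[[[0.06,0,0.4,0,0,0,85],[0,0,0.8,0,0,0,85],[0,0,0.8,0,0,0,85],[0,0,0.8,0,0,0,85],[0,0,0.8,0,0,0,85],[0,0,0.8,0,0,0,85],[0,0,0.5,0,0,0,85],[0,0,0.3,0,0,0,85]]]' | head -2
python3 -m crank '[[[0,0,0,0,0,0,85],[0,0,0,0,0,0,60],[0,0,0,0,0,0,50],[0,0,0,0,0,0,36],[0,0,0,0,0,0,36],[0,0,0,0,0,0,36],[0,0,0,0,0,0,36],[0,0,0,0,0,0,36]]]' 30
```

```text
time_s: 16.5
eef_pos: [501.5, 338.6, 40.9]
time_s: 17.3
eef_pos: [502.4, 339.0, 43.1]
ee_rot: [0.0, 0.707, 0.707, 0.001]
force: [-1.0, 0.2, 6.3]
grip_width: 0.444
grip_force: 30.8
```

```bash
python3 -m crank '[[[0,0,-0.3,0,0,0,36],[0,0,-0.6,0,0,0,36],[0,0,-0.8,0,0,0,36],[0,0,-0.8,0,0,0,36],[0,0,-0.6,0,0,0,36],[-0.2,0,-0.4,0,0,0,36],[-0.4,0.1,-0.2,0,0,0,36],[-0.6,0.2,0,0,0,0,36]]]'|tail -4
python3 -m crank '[[[-0.8,0.3,0,0,0,0,36],[-0.8,0.3,0,0,0,0,36],[-0.8,0.3,0,0,0,0,36],[-0.8,0.3,0,0,0,0,36],[-0.8,0.3,0,0,0,0,36],[-0.8,0.3,0,0,0,0,36],[-0.8,0.3,0,0,0,0,36],[-0.8,0.3,0,0,0,0,36]]]'|tail -2
python3 -m crank '[[[-0.8,0.3,0,0,0,0,36],[-0.8,0.3,0,0,0,0,36],[-0.8,0.3,0,0,0,0,36],[-0.8,0.3,0,0,0,0,36],[-0.8,0.3,0,0,0,0,36],[-0.8,0.3,0,0,0,0,36],[-0.8,0.3,0,0,0,0,36],[-0.6,0.2,0,0,0,0,36]]]'|tail -2
python3 -m crank '[[[-0.6,0.1,0,0,0,0,36],[-0.5,0,0,0,0,0,36],[-0.3,0,0,0,0,0,36],[-0.1,0,0,0,0,0,36],[0,0,0,0,0,0,36],[0,0,0,0,0,0,36],[0,0,0,0,0,0,36],[0,0,0,0,0,0,36]]]'
python3 - <<'E'
from h import *
m,W=cam("wrist"); np.save("W8.npy",W); im=capture("wrist"); cv2.imwrite("pics/w8.png",im); print(sense()["eef_pos"])
E
```

```text
ee_rot: [0.0, 0.707, 0.707, 0.0]
force: [0.2, 1.0, -0.2]
grip_width: 0.445
grip_force: 30.2
grip_width: 0.445
grip_force: 30.2
grip_width: 0.443
grip_force: 30.2
time_s: 20.5
eef_pos: [629.5, -43.3, 134.8]
ee_rot: [-0.0, 0.707, 0.707, 0.0]
force: [0.9, -0.6, 0.2]
grip_width: 0.445
grip_force: 30.2
[629.51799544 -43.43013611 134.80904467]
```

View pics/w8.png

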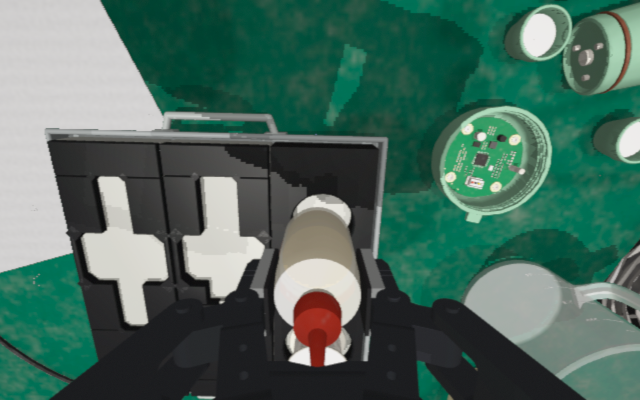

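The bottle is held upright at about (318,290), with the visible edge of its hole centred near column 321.

```bash
python3 -m crank '[[[-0.4,0.13,0,0,0,0,36],[-0.37,0,0,0,0,0,36],[0,0,0,0,0,0,36],[0,0,0.5,0,0,0,36],[0,0,0.5,0,0,0,36],[0,0,0.5,0,0,0,36],[0,0,0,0,0,0,36],[0,0,0,0,0,0,36]]]'
python3 -m crank '[[[0,0,0.3,0,0,0,36],[0,0,0.3,0,0,0,36],[0,0,0.3,0,0,0,36],[0,0,0.3,0,0,0,36],[0,0,0.3,0,0,0,36],[0,0,0.1,0,0,0,36],[0,0,0,0,0,0,36],[0,0,0,0,0,0,36]]]'
```

```text
time_s: 21.35
eef_pos: [632.7, -62.8, 96.9]
ee_rot: [-0.0, 0.707, 0.707, -0.0]
force: [0.4, -0.7, -0.1]
grip_width: 0.44
grip_force: 30.2
time_s: 22.15
eef_pos: [632.9, -63.1, 57.5]
ee_rot: [0.0, 0.707, 0.707, 0.0]
force: [-0.5, -0.3, -0.7]
grip_width: 0.441
grip_force: 30.3
```

```bash
python3 -m crank '[[[0,0,0.08,0,0,0,36],[0,0,0,0,0,0,36],[0,0,0,0,0,0,36],[0,0,0,0,0,0,36],[0,0,0,0,0,0,36],[0,0,0,0,0,0,36],[0,0,0,0,0,0,36],[0,0,0,0,0,0,36]]]'
```

```text
time_s: 22.95
eef_pos: [633.2, -63.2, 56.1]
ee_rot: [0.001, 0.707, 0.707, 0.0]
force: [-0.5, 0.7, 5.4]
grip_width: 0.443
grip_force: 30.8
```

```bash
python3 -m crank '[[[0,0,0,0,0,0,50],[0,0,0,0,0,0,60],[0,0,0,0,0,0,70],[0,0,0,0,0,0,85],[0,0,0,0,0,0,85],[0,0,-0.2,0,0,0,85],[0,0,-0.6,0,0,0,85],[0,0,-0.8,0,0,0,85]]]'|head -2
python3 -m crank '[[[0,0,-1,0,0,0,85],[0,0,-1,0,0,0,85],[0,0,-1,0,0,0,85],[0,0,-0.4,0,0,0,85],[0.3,0,0,0,0,0,85],[0.6,0,0,0,0,0,85],[0,0,0,0,0,0,85],[0,0,0,0,0,0,85]]]'
python3 - <<'E'
from h import *
im=capture("wrist"); cv2.imwrite("pics/w9.png",im)
E
```

```text
time_s: 23.75
eef_pos: [632.6, -62.9, 96.2]
time_s: 24.55
eef_pos: [632.4, -39.7, 179.3]
ee_rot: [-0.001, 0.707, 0.708, -0.001]
force: [-0.3, -0.6, -0.2]
grip_width: 0.994
grip_force: 0.0
```

View pics/w9.png

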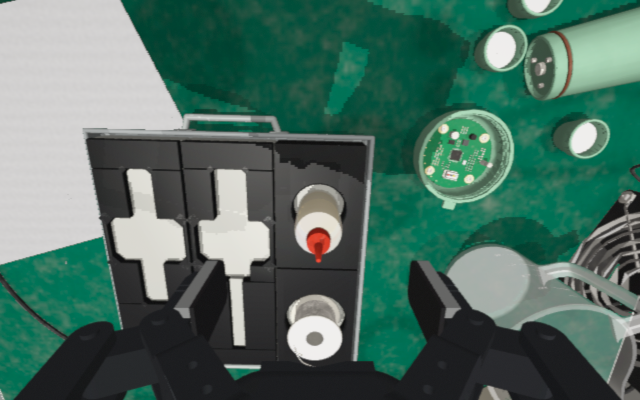

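The bottle (318,225) stands seated in its hole, as does the spool at (315,335). Next is the screwdriver.

```bash
python3 -m crank '[[[0.97,-0.36,0,0,0,0,85],[0.97,-0.36,0,0,0,0,85],[0.97,-0.36,0,0,0,0,85],[0.97,-0.36,0,0,0,0,85],[0.97,-0.36,0,0,0,0,85],[0.97,-0.36,0,0,0,0,85],[0.97,-0.36,0,0,0,0,85],[0.97,-0.36,0,0,0,0,85]]]'|head -2
python3 -m crank '[[[0.97,-0.36,0,0,0,0,85],[0.97,-0.36,0,0,0,0,85],[0.97,-0.36,0,0,0,0,85],[0.97,-0.36,0,0,0,0,85],[0,0,0,0,0,-0.9,85],[0,0,0,0,0,-0.9,85],[0,0,0,0,0,-0.9,85],[0,0,0,0,0,-0.9,85]]]'|head -2
python3 -m crank '[[[0,0,0,0,0,-0.9,85],[0,0,0,0,0,-0.9,85],[0,0,0,0,0,-0.9,85],[0,0,0,0,0,-0.9,85],[0,0,0,0,0,-0.9,85],[0,0,0,0,0,-0.9,85],[0,0,0,0,0,-0.9,85],[0,0,0,0,0,-0.8,85]]]'|head -2
python3 -m crank '[[[0,0,0,0,0,0,85],[0,0,0,0,0,0,85],[0,0,0,0,0,0,85],[0,0,0,0,0,0,85],[0,0,0,0,0,0,85],[0,0,0,0,0,0,85],[0,0,0,0,0,0,85],[0,0,0,0,0,0,85]]]'
python3 - <<'E'
from h import *
m,W=cam("wrist"); s=sense(); q=s["ee_rot"]; M=R.from_quat([q[1],q[2],q[3],q[0]]).as_matrix(); print(M.round(3),s["joints"].round(2))
d=np.array([523.2,251.2,4])-s["eef_pos"]; print("target in tool/25",(M.T@d/25).round(3),"closing angle",np.degrees(np.arctan2(M[1,1],M[0,1])))
im=capture("wrist"); np.save("W10.npy",W)
b,g,r=[im[...,i].astype(int) for i in range(3)]; mk=((r>120)&(g<70)&(b<70)).astype(np.uint8)
n,l,st,c=cv2.connectedComponentsWithStats(mk); i=1+st[1:,4].argmax(); pts=np.argwhere(l==i)[:,::-1].astype(np.float32)
rect=cv2.boxPoints(cv2.minAreaRect(pts)); 
P=np.array([ray(m,W,*p,10.5)[:2] for p in rect]); print(st[i],P.round(1),P.mean(0))
E
```

```text
time_s: 25.4
eef_pos: [560.3, 154.1, 179.9]
time_s: 26.2
eef_pos: [524.8, 250.2, 179.9]
time_s: 27.0
eef_pos: [524.8, 250.1, 179.9]
time_s: 27.8
eef_pos: [524.7, 250.5, 180.3]
ee_rot: [-0.0, 0.038, 0.999, -0.0]
force: [-0.3, -0.3, -0.7]
grip_width: 0.993
grip_force: 0.0
[[-0.997  0.077 -0.   ]
 [ 0.077  0.997 -0.   ]
 [ 0.    -0.    -1.   ]] [ 0.24  0.48  1.4  -0.    1.27 -1.25]
target in tool/25 [0.063 0.024 7.051] closing angle 85.5941125685516
[ 308  111   23  103 1929] [[455.9 246.7]
 [457.5 267.5]
 [560.  260.8]
 [558.2 237.9]] [507.87316361 253.20268049]
```

```bash
python3 -m crank '[[[0.05,0.05,0.9,0,0,0,85],[0,0,0.9,0,0,0,85],[0,0,0.9,0,0,0,85],[0,0,0.9,0,0,0,85],[0,0,0.9,0,0,0,85],[0,0,0.9,0,0,0,85],[0,0,0.6,0,0,0,85],[0,0,0.4,0,0,0,85]]]'|head -2
python3 -m crank '[[[0,0,0.3,0,0,0,85],[0,0,0.2,0,0,0,85],[0,0,0,0,0,0,60],[0,0,0,0,0,0,40],[0,0,0,0,0,0,15],[0,0,0,0,0,0,15],[0,0,0,0,0,0,15],[0,0,0,0,0,0,15]]]' 40
```

```text
time_s: 28.65
eef_pos: [523.2, 251.7, 19.1]
time_s: 29.45
eef_pos: [523.9, 251.9, 8.3]
ee_rot: [0.0, 0.038, 0.999, 0.0]
force: [-1.9, -0.4, 5.1]
grip_width: 0.231
grip_force: 39.5
```

```bash
python3 -m crank '[[[0,0,0,0,0,0,50],[0,0,0,0,0,0,50],[0,0,0,0,0,0,50],[0,0,0.1,0,0,0,50],[0,0,0,0,0,0,50],[0,0,0,0,0,0,50],[0,0,0,0,0,0,50],[0,0,0,0,0,0,50]]]'
python3 -m crank '[[[0,0,0,0,0,0,35],[0,0,0,0,0,0,15],[0,0,0,0,0,0,15],[0,0,0,0,0,0,15],[0,0,0,0,0,0,15],[0,0,0,0,0,0,15],[0,0,0,0,0,0,15],[0,0,0,0,0,0,15]]]' 40
```

```text
time_s: 30.25
eef_pos: [523.6, 251.8, 5.3]
ee_rot: [0.0, 0.038, 0.999, 0.0]
force: [-0.1, 0.5, 0.7]
grip_width: 0.585
grip_force: 0.0
time_s: 31.05
eef_pos: [523.8, 251.9, 5.5]
ee_rot: [0.0, 0.038, 0.999, 0.0]
force: [-0.2, 0.5, 4.8]
grip_width: 0.229
grip_force: 39.6
```

```bash
python3 -m crank '[[[0,0,-0.5,0,0,0,15],[0,0,-0.8,0,0,0,15],[0,0,-0.8,0,0,0,15],[0,0,-0.8,0,0,0,15],[0,0,-0.8,0,0,0,15],[0,0,-0.8,0,0,0,15],[0,0,0,0,0,0.9,15],[0,0,0,0,0,0.9,15]]]'|tail -2
python3 -m crank '[[[0,0,0,0,0,0.9,15],[0,0,0,0,0,0.9,15],[0,0,0,0,0,0.9,15],[0,0,0,0,0,0.9,15],[0,0,0,0,0,0.9,15],[0,0,0,0,0,0.9,15],[0,0,0,0,0,0.9,15],[0,0,0,0,0,0.9,15]]]'|tail -2
python3 -m crank '[[[0,0,0,0,0,0.9,15],[0,0,0,0,0,0.99,15],[0,0,0,0,0,0,15],[0,0,0,0,0,0,15],[0,0,0,0,0,0,15],[0,0,0,0,0,0,15],[0,0,0,0,0,0,15],[0,0,0,0,0,0,15]]]'
python3 - <<'E'
from h import *
m,W=cam("wrist"); s=sense(); q=s["ee_rot"]; M=R.from_quat([q[1],q[2],q[3],q[0]]).as_matrix()
d=np.array([547.1,-97.7,28.5])-s["eef_pos"]; print("target in tool/25",(M.T@d/25).round(3),"closing angle",np.degrees(np.arctan2(M[1,1],M[0,1])))
E
```

```text
grip_width: 0.229
grip_force: 39.3
grip_width: 0.231
grip_force: 39.4
time_s: 33.45
eef_pos: [523.6, 251.8, 117.8]
ee_rot: [0.0, 0.716, 0.698, -0.0]
force: [1.0, -0.5, -0.8]
grip_width: 0.233
grip_force: 39.4
target in tool/25 [-13.951   1.303   3.573] closing angle -1.4894589171460089
```

```bash
python3 -m crank '[[[-0.5,0.05,0,0,0,0,15],[-0.9,0.08,0,0,0,0,15],[-0.9,0.08,0,0,0,0,15],[-0.9,0.08,0,0,0,0,15],[-0.9,0.08,0,0,0,0,15],[-0.9,0.08,0,0,0,0,15],[-0.9,0.08,0,0,0,0,15],[-0.9,0.08,0,0,0,0,15]]]'|tail -2
python3 -m crank '[[[-0.9,0.08,0,0,0,0,15],[-0.9,0.08,0,0,0,0,15],[-0.9,0.08,0,0,0,0,15],[-0.9,0.08,0,0,0,0,15],[-0.9,0.08,0,0,0,0,15],[-0.9,0.08,0,0,0,0,15],[-0.9,0.08,0,0,0,0,15],[-0.75,0.13,0,0,0,0,15]]]'|tail -2
python3 -m crank '[[[-0.1,0,0.5,0,0,0,15],[0,0,0.6,0,0,0,15],[0,0,0.5,0,0,0,15],[0,0,0,0,0,0,15],[0,0,0,0,0,0,15],[0,0,0,0,0,0,15],[0,0,0,0,0,0,15],[0,0,0,0,0,0,15]]]'
python3 - <<'E'
from h import *
m,W=cam("wrist"); s=sense(); q=s["ee_rot"]; M=R.from_quat([q[1],q[2],q[3],q[0]]).as_matrix()
d=np.array([547.1,-97.7,28.5])-s["eef_pos"]; print("target in tool/25",(M.T@d/25).round(3),"closing angle",np.degrees(np.arctan2(M[1,1],M[0,1])))
im=capture("wrist"); cv2.imwrite("pics/w11.png",im)
E
```

```text
grip_width: 0.234
grip_force: 39.4
grip_width: 0.229
grip_force: 39.3
time_s: 35.85
eef_pos: [547.1, -97.7, 78.2]
ee_rot: [0.0, 0.716, 0.698, 0.0]
force: [-0.1, 0.5, -1.0]
grip_width: 0.229
grip_force: 39.3
target in tool/25 [-1.00e-03  0.00e+00  1.99e+00] closing angle -1.511381825088982
```

View pics/w11.png

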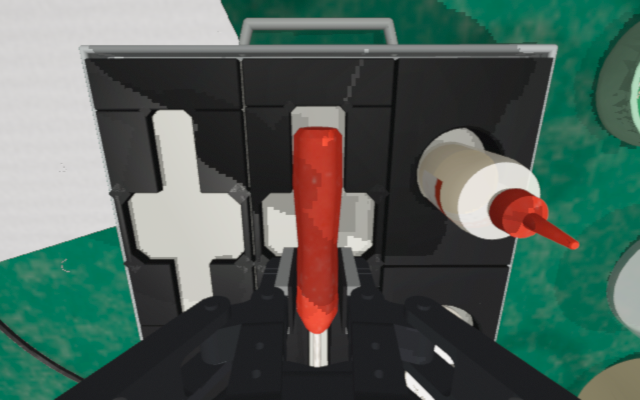

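The handle is centred over its pocket at column 318 and parallel to it, with the bottle clear to the right. I'll lower it.

```bash
python3 -m crank '[[[0,0,0.4,0,0,0,15],[0,0,0.4,0,0,0,15],[0,0,0.4,0,0,0,15],[0,0,0.3,0,0,0,15],[0,0,0.2,0,0,0,15],[0,0,0.2,0,0,0,15],[0,0,0,0,0,0,15],[0,0,0,0,0,0,15]]]'
python3 -m crank '[[[0,0,0.1,0,0,0,15],[0,0,0,0,0,0,15],[0,0,0,0,0,0,15],[0,0,0,0,0,0,15],[0,0,0,0,0,0,15],[0,0,0,0,0,0,15],[0,0,0,0,0,0,15],[0,0,0,0,0,0,15]]]'
```

```text
time_s: 36.7
eef_pos: [547.0, -97.7, 30.4]
ee_rot: [0.0, 0.716, 0.698, 0.0]
force: [0.3, 0.7, -1.4]
grip_width: 0.232
grip_force: 39.4
time_s: 37.5
eef_pos: [547.3, -97.8, 28.6]
ee_rot: [0.001, 0.716, 0.698, 0.0]
force: [-1.3, 0.4, 6.1]
grip_width: 0.234
grip_force: 40.0
```

```bash
python3 -m crank '[[[0,0,0,0,0,0,25],[0,0,0,0,0,0,30],[0,0,0,0,0,0,35],[0,0,0,0,0,0,35],[0,0,-0.2,0,0,0,35],[0,0,-0.5,0,0,0,35],[0,0,-0.8,0,0,0,35],[0,0,-1,0,0,0,85]]]'|tail -5
python3 -m crank '[[[0,0,-1,0,0,0,85],[0,0,-1,0,0,0,85],[0,0,-1,0,0,0,85],[0.5,0,-0.6,0,0,0,85],[0.9,-0.04,0,0,0,0,85],[0.9,-0.04,0,0,0,0,85],[0.9,-0.04,0,0,0,0,85],[0.9,-0.04,0,0,0,0,85]]]'|head -2
python3 -m crank '[[[0.9,-0.04,0,0,0,0,85],[0.9,-0.04,0,0,0,0,85],[0.9,-0.04,0,0,0,0,85],[0.9,-0.04,0,0,0,0,85],[0.9,-0.04,0,0,0,0,85],[0.9,-0.04,0,0,0,0,85],[0.9,-0.04,0,0,0,0,85],[0.9,-0.04,0,0,0,0,85]]]'|head -2
python3 -m crank '[[[0.9,-0.04,0,0,0,0,85],[0.9,-0.04,0,0,0,0,85],[0.9,-0.04,0,0,0,0,85],[0.9,-0.04,0,0,0,0,85],[0.9,-0.04,0,0,0,0,85],[0.9,-0.04,0,0,0,0,85],[0.9,-0.04,0,0,0,0,85],[0.9,-0.04,0,0,0,0,85]]]'|head -2
python3 - <<'E'
from h import *
s=sense(); q=s["ee_rot"]; M=R.from_quat([q[1],q[2],q[3],q[0]]).as_matrix()
d=np.array([526.7,427.9,4])-s["eef_pos"]; print("target in tool/25",(M.T@d/25).round(3),"closing angle",np.degrees(np.arctan2(M[1,1],M[0,1])),s["joints"].round(2))
E
```

```text
eef_pos: [546.6, -97.6, 91.5]
ee_rot: [-0.0, 0.716, 0.698, -0.0]
force: [0.0, -0.8, 0.9]
grip_width: 0.572
grip_force: 0.0
time_s: 39.1
eef_pos: [545.5, 5.8, 181.5]
time_s: 39.9
eef_pos: [542.3, 186.0, 181.5]
time_s: 40.7
eef_pos: [539.0, 366.2, 181.5]
target in tool/25 [ 2.453 -0.562  7.102] closing angle -1.5166027285942314 [ 0.42  0.63  1.14 -0.    1.37  0.44]
```

```bash
python3 -m crank '[[[0.9,-0.2,0,0,0,0,85],[0.9,-0.2,0,0,0,0,85],[0.65,-0.16,0,0,0,0,85],[0,0,0,0,0,0.9,85],[0,0,0,0,0,0.9,85],[0,0,0,0,0,0.9,85],[0,0,0,0,0,0.9,85],[0,0,0,0,0,0.9,85]]]'|head -2
python3 -m crank '[[[0,0,0,0,0,0.9,85],[0,0,0,0,0,0.9,85],[0,0,0,0,0,0.9,85],[0,0,0,0,0,0.9,85],[0,0,0,0,0,0.9,85],[0,0,0,0,0,0.27,85],[0,0,0,0,0,0,85],[0,0,0,0,0,0,85]]]'|head -2
python3 - <<'E'
from h import *
m,W=cam("wrist");s=sense(); q=s["ee_rot"]; M=R.from_quat([q[1],q[2],q[3],q[0]]).as_matrix()
d=np.array([526.7,427.9,4])-s["eef_pos"]; print("target in tool/25",(M.T@d/25).round(3),"closing angle",np.degrees(np.arctan2(M[1,1],M[0,1])),s["joints"].round(2))
im=capture("wrist"); cv2.imwrite("pics/w12.png",im)
# white body: bright, low-saturation, largest blob near image centre
g=(im.min(2)>120).astype(np.uint8); n,l,st,c=cv2.connectedComponentsWithStats(g)
for i in range(1,n):
    if st[i,4]>150:
        P=np.array([ray(m,W,*p,7.6)[:2] for p in cv2.boxPoints(cv2.minAreaRect(np.argwhere(l==i)[:,::-1].astype(np.float32)))]); print(st[i],P.round(1).tolist())
E
```

```text
time_s: 41.5
eef_pos: [526.7, 426.8, 181.5]
time_s: 42.3
eef_pos: [526.7, 426.8, 181.0]
target in tool/25 [ 5.000e-03 -4.100e-02  7.082e+00] closing angle -75.60815421829783 [0.51 0.7  1.03 0.   1.41 1.83]
[300   0  40  28 584] [[678.3, 480.6], [686.8, 447.8], [666.6, 442.2], [658.0, 475.7]]
[ 572    0   68   53 3252] [[737.0, 251.7], [751.5, 195.3], [714.8, 172.6], [699.7, 231.6]]
[    0    20   180   125 21230] [[485.0, 739.5], [597.9, 733.2], [636.2, 579.5], [527.6, 567.5]]
[310 161  12  79 871] [[543.7, 438.1], [546.4, 427.4], [463.6, 405.8], [460.6, 417.4]]
[    0   190   188   194 24498] [[435.0, 740.9], [482.8, 553.9], [225.8, 521.5], [166.8, 753.5]]
[ 530  286  110  114 6881] [[465.9, 159.1], [496.8, 37.9], [345.0, -55.8], [309.7, 82.8]]
```

```bash
python3 -m crank '[[[0,-0.04,0.9,0,0,0,85],[0,0,0.9,0,0,0,85],[0,0,0.9,0,0,0,85],[0,0,0.9,0,0,0,85],[0,0,0.9,0,0,0,85],[0,0,0.9,0,0,0,85],[0,0,0.6,0,0,0,85],[0,0,0.4,0,0,0,85]]]'|head -2
python3 -m crank '[[[0,0,0.3,0,0,0,70],[0,0,0.3,0,0,0,50],[0,0,0.1,0,0,0,40],[0,0,0,0,0,0,40],[0,0,0,0,0,0,40],[0,0,0,0,0,0,40],[0,0,0,0,0,0,40],[0,0,0,0,0,0,40]]]'
```

```text
time_s: 43.15
eef_pos: [526.3, 427.6, 19.3]
time_s: 43.95
eef_pos: [526.6, 427.8, 3.0]
ee_rot: [-0.0, 0.992, 0.125, 0.0]
force: [-0.3, 0.3, 0.2]
grip_width: 0.469
grip_force: 0.0
```

```bash
python3 -m crank '[[[0,0,0,0,0,0,25],[0,0,0,0,0,0,8],[0,0,0,0,0,0,8],[0,0,0,0,0,0,8],[0,0,0,0,0,0,8],[0,0,-0.2,0,0,0,8],[0,0,-0.6,0,0,0,8],[0,0,-0.8,0,0,0,8]]]' 25
python3 -m crank '[[[0,0,-0.8,0,0,0,8],[0,0,-0.8,0,0,0,8],[0,0,-0.8,0,0,0,8],[0,0,-0.6,0,0,-0.5,8],[0,0,0,0,0,-0.9,8],[0,0,0,0,0,-0.9,8],[0,0,0,0,0,-0.9,8],[0,0,0,0,0,-0.9,8]]]'|tail -2
python3 -m crank '[[[0,0,0,0,0,-0.9,8],[0,0,0,0,0,-0.9,8],[0,0,0,0,0,-0.9,8],[0,0,0,0,0,-0.9,8],[0,0,0,0,0,-0.9,8],[0,0,0,0,0,-0.65,8],[0,0,0,0,0,0,8],[0,0,0,0,0,0,8]]]'
python3 - <<'E'
from h import *
m,W=cam("wrist"); s=sense(); q=s["ee_rot"]; M=R.from_quat([q[1],q[2],q[3],q[0]]).as_matrix()
d=np.array([462.5,-95.5,30.4])-s["eef_pos"]; print("target in tool/25",(M.T@d/25).round(3),"closing angle",np.degrees(np.arctan2(M[1,1],M[0,1])),s["joints"].round(2))
E
```

```text
time_s: 44.75
eef_pos: [526.2, 427.6, 43.5]
ee_rot: [0.0, 0.992, 0.125, -0.001]
force: [-0.1, -0.3, -0.3]
grip_width: 0.143
grip_force: 26.1
grip_width: 0.148
grip_force: 26.1
time_s: 46.35
eef_pos: [526.6, 427.8, 118.6]
ee_rot: [0.0, 0.718, 0.696, 0.0]
force: [-0.1, -0.1, -0.5]
grip_width: 0.143
grip_force: 26.2
target in tool/25 [-21.006  -1.899   3.518] closing angle -1.824361556546047 [0.51 0.75 1.11 0.   1.28 0.54]
```

```bash
python3 -m crank '[[[-0.5,-0.08,0,0,0,0,8],[-0.9,-0.08,0,0,0,0,8],[-0.9,-0.08,0,0,0,0,8],[-0.9,-0.08,0,0,0,0,8],[-0.9,-0.08,0,0,0,0,8],[-0.9,-0.08,0,0,0,0,8],[-0.9,-0.08,0,0,0,0,8],[-0.9,-0.08,0,0,0,0,8]]]'|tail -2
python3 -m crank '[[[-0.9,-0.08,0,0,0,0,8],[-0.9,-0.08,0,0,0,0,8],[-0.9,-0.08,0,0,0,0,8],[-0.9,-0.08,0,0,0,0,8],[-0.9,-0.08,0,0,0,0,8],[-0.9,-0.08,0,0,0,0,8],[-0.9,-0.08,0,0,0,0,8],[-0.9,-0.08,0,0,0,0,8]]]'|tail -2
python3 -m crank '[[[-0.9,-0.08,0,0,0,0,8],[-0.9,-0.08,0,0,0,0,8],[-0.9,-0.08,0,0,0,0,8],[-0.9,-0.08,0,0,0,0,8],[-0.9,-0.08,0,0,0,0,8],[-0.9,-0.08,0,0,0,0,8],[-0.9,-0.06,0,0,0,0,8],[-0.7,0,0,0,0,0,8]]]'|tail -2
python3 -m crank '[[[0,0,0.5,0,0,0,8],[0,0,0.6,0,0,0,8],[0,0,0.5,0,0,0,8],[0,0,0,0,0,0,8],[0,0,0,0,0,0,8],[0,0,0,0,0,0,8],[0,0,0,0,0,0,8],[0,0,0,0,0,0,8]]]'
python3 - <<'E'
from h import *
m,W=cam("wrist"); s=sense(); q=s["ee_rot"]; M=R.from_quat([q[1],q[2],q[3],q[0]]).as_matrix()
d=np.array([462.5,-95.5,30.4])-s["eef_pos"]; print("target in tool/25",(M.T@d/25).round(3),"closing angle",np.degrees(np.arctan2(M[1,1],M[0,1])))
im=capture("wrist"); cv2.imwrite("pics/w13.png",im)
E
```

```text
grip_width: 0.146
grip_force: 26.2
grip_width: 0.146
grip_force: 26.2
grip_width: 0.145
grip_force: 26.2
time_s: 49.55
eef_pos: [465.8, -95.7, 78.2]
ee_rot: [0.0, 0.717, 0.697, 0.0]
force: [0.4, -0.5, -0.5]
grip_width: 0.139
grip_force: 26.2
target in tool/25 [ 0.006 -0.135  1.913] closing angle -1.6907688316624927
```

View pics/w13.png

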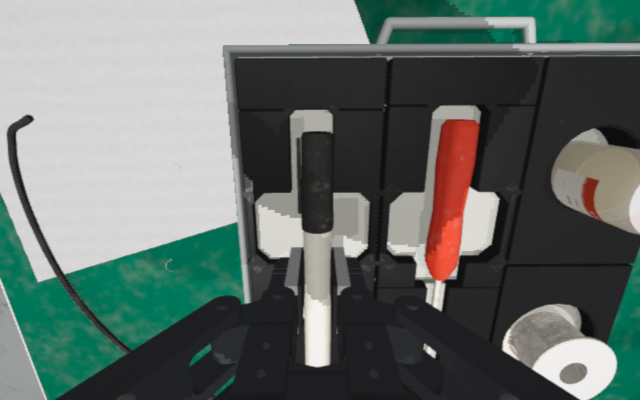

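The pen is held parallel over its trough but about 3 mm to the right (pen at column 317, trough centre 312). The screwdriver (455,200) lies in its pocket with its shaft in the groove, and the bottle and spool stand in place.

```bash
python3 -m crank '[[[0,-0.13,0,0,0,0,8],[0,0,0.4,0,0,0,8],[0,0,0.4,0,0,0,8],[0,0,0.4,0,0,0,8],[0,0,0.3,0,0,0,8],[0,0,0.2,0,0,0,8],[0,0,0.1,0,0,0,8],[0,0,0,0,0,0,8]]]'
python3 -m crank '[[[0,0,0.1,0,0,0,8],[0,0,0,0,0,0,8],[0,0,0,0,0,0,8],[0,0,0,0,0,0,8],[0,0,0,0,0,0,8],[0,0,0,0,0,0,8],[0,0,0,0,0,0,8],[0,0,0,0,0,0,8]]]'
```

```text
time_s: 50.4
eef_pos: [462.3, -95.6, 32.5]
ee_rot: [-0.0, 0.717, 0.697, -0.0]
force: [-0.2, 0.7, -0.1]
grip_width: 0.141
grip_force: 26.2
time_s: 51.2
eef_pos: [462.4, -95.6, 30.3]
ee_rot: [-0.0, 0.717, 0.697, -0.0]
force: [-0.7, 0.1, 0.1]
grip_width: 0.143
grip_force: 26.2
```

```bash
python3 -m crank '[[[0,0,0.05,0,0,0,8],[0,0,0,0,0,0,8],[0,0,0,0,0,0,8],[0,0,0,0,0,0,18],[0,0,0,0,0,0,24],[0,0,0,0,0,0,32],[0,0,0,0,0,0,32],[0,0,0,0,0,0,32]]]'
python3 -m crank '[[[0,0,-0.2,0,0,0,32],[0,0,-0.5,0,0,0,32],[0,0,-0.9,0,0,0,32],[0,0,-1,0,0,0,60],[0,0,-1,0,0,0,85],[0,0,-1,0,0,0,85],[0,0,-1,0,0,0,85],[-0.5,0.5,-1,0,0,0,85]]]'|tail -4
python3 -m crank '[[[-0.9,0.9,0,0,0,0,85],[-0.9,0.9,0,0,0,0,85],[0,0,0,0,0,0,85],[0,0,0,0,0,0,85],[0,0,0,0,0,0,85],[0,0,0,0,0,0,85],[0,0,0,0,0,0,85],[0,0,0,0,0,0,85]]]'|head -2
cat > chk.py <<'E'
from h import *
m,W=cam("wrist"); im=capture("wrist"); cv2.imwrite("pics/w14.png",im)
b,g,r=[im[...,i].astype(int) for i in range(3)]
mk=((r>110)&(g<80)&(b<80)).astype(np.uint8); n,l,st,c=cv2.connectedComponentsWithStats(mk)
for i in range(1,n):
    if st[i,4]>60:
        p=np.argwhere(l==i)[:,::-1].astype(np.float32); (cx,cy),wh,_=cv2.minAreaRect(p); P=np.array([ray(m,W,*q,33.5)[:2] for q in cv2.boxPoints(cv2.minAreaRect(p))])
        print("red",st[i],P.round(1).tolist())
E
python3 chk.py
```

```text
time_s: 52.0
eef_pos: [462.3, -95.6, 29.0]
ee_rot: [-0.0, 0.717, 0.697, -0.0]
force: [0.2, 0.4, -0.1]
grip_width: 0.378
grip_force: 0.0
ee_rot: [-0.0, 0.717, 0.697, 0.0]
force: [0.4, 0.8, -0.5]
grip_width: 0.999
grip_force: 0.0
time_s: 53.6
eef_pos: [518.0, -154.5, 194.2]
red [ 336   43   25  119 1991] [[535.9, -133.3], [539.5, -30.3], [559.2, -31.3], [557.8, -134.5]]
red [461  68  39  28 606] [[646.6, -57.3], [675.9, -48.8], [686.1, -69.4], [656.3, -78.4]]
```

```bash
python3 - <<'E'
from h import *
m,W=cam("wrist"); im=cv2.imread("pics/w14.png"); g=im.mean(2)
Wi=np.linalg.inv(W)
def px(P):
    p=Wi@np.r_[P,1]; return m["fx"]*p[0]/-p[2]+m["cx"], m["fy"]*p[1]/p[2]+m["cy"]
for y in (-28,-33,-45,-60,-85,-110,-140,-155,-163,-167):
    row=[]
    for x in range(444,484,2):
        u,v=px(np.array([x+.027*(y+95.5),y,34.])); row.append(int(g[int(round(v)),int(round(u))]))
    print(y,row)
E
```

```text
-28 [42, 42, 41, 31, 166, 169, 169, 169, 169, 169, 169, 169, 170, 170, 170, 167, 61, 43, 44, 45]
-33 [41, 42, 42, 50, 163, 100, 42, 39, 43, 43, 43, 41, 59, 166, 170, 167, 46, 44, 44, 44]
-45 [79, 63, 37, 41, 139, 83, 37, 42, 40, 42, 40, 35, 30, 165, 170, 157, 55, 43, 43, 43]
-60 [86, 87, 86, 38, 137, 63, 35, 39, 43, 41, 38, 35, 31, 152, 169, 157, 53, 41, 41, 42]
-85 [210, 210, 210, 209, 210, 210, 211, 231, 237, 234, 229, 218, 174, 166, 209, 224, 225, 221, 201, 169]
-110 [210, 210, 210, 210, 210, 210, 212, 231, 239, 237, 225, 206, 169, 182, 195, 211, 212, 219, 225, 225]
-140 [90, 91, 79, 44, 183, 210, 213, 233, 237, 235, 224, 205, 165, 180, 210, 207, 106, 91, 90, 90]
-155 [88, 88, 81, 45, 183, 210, 211, 230, 236, 232, 221, 201, 158, 146, 188, 207, 94, 87, 87, 86]
-163 [85, 86, 86, 38, 92, 146, 204, 210, 211, 210, 210, 210, 209, 210, 211, 221, 128, 90, 89, 89]
-167 [86, 89, 91, 85, 45, 29, 59, 62, 61, 152, 152, 152, 151, 154, 136, 79, 90, 88, 88, 87]
```

The pen lies in its trough, parallel to it, with its middle at y ≈ -95. All four are placed and released.

```bash
python3 -c "
from rig import *
print(sense()['time_s'],finish_job())"
```

```text
the job is handed in; nothing more can be done
53.65 None
```

I put the flux bottle, spool, screwdriver and pen in their cut-outs, released them, and handed the job in at 53.65 s; my last camera checks showed all four in place, and the hand-in returned no verdict.

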